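Clip the long price plate into the stall holder

ROBOT

A 6-joint arm with a two-finger parallel gripper is mounted at the origin on the work surface. World frame = base frame: x ahead of the robot, y to its left, z up, the work surface at z = 0. Lengths are in m, angles in rad, forces in N, time in s.
With the tool pointing down it reaches from about 0.35 to 0.775 m from the base axis. Payload 5.5 kg.
Tool frame: the origin (TCP) lies on the centre line of the jaws, within the pads' length; the fingertips stand 8 mm ahead of it and the grasp point (between the pads) lies 11 mm behind it; z points along the fingers, y is the direction in which the jaws open and shut (so a half turn about z gives the same grasp; the last joint's range is limited). The gripper opens to 85 mm and grips with 20 to 120 N. Pads are 22 mm wide; open, the fingers measure 114 mm over their backs; the gripper's body (76 mm by 85 mm) begins 54 mm behind the grasp point. The pads swing forward as they close: fully open they stand 13 mm farther back than shut.
Start: joints at [-1.306, 0.313, 0.046, 1.304, 0, 1.431], TCP at [0.226, -0.529, 0.239] pointing down, gripper open.
Joint ranges: [-2.76, 2.76], [-0.86, 1.69], [-1.03, 1.26], [-2.2, 2.34], [-1.47, 1.5], [-3.14, 3.14]. Speed limits (rad/s): [2.57, 2.57, 3.14, 3.14, 3.14, 3.14].

INTERFACE

Orientations are given as a unit quaternion [w, x, y, z].
In Python, from workcell import env gives the robot as it stands. The module is installed in compiled form; this text tells all that it offers.
- The arm moves only by the tool play_rows, never from a script. Its argument "steps" is a list of rows, each an object with "claw": the closure in counts, from 0 (fully open) to 255 (shut); "dp": the shift along the tool's x, y, z in m, a list of three; "angular": the turn, a rotation vector about the tool's x, y, z in degrees, a list of three. In form: [{"claw": claw, "dp": [dx, dy, dz], "angular": [wx, wy, wz]}, ...]. A call has exactly 8 rows; each row shifts and turns the commanded pose from where the row before left it, along the tool's axes as they then stand; what a row does not reach is not made up. A row lasts 1/12 s, in which the tool goes at most 41.7 mm and 7.16 degrees, less where a joint would pass 70% of its speed; a pose out of reach is approached as far as the arm can. A call is refused whole if a number of a shift passes 0.0417 or a number of a turn 7.16, either way. A call with a gripper value outside its range is refused whole. The fingers move at their own pace and stop on an object; "force" is the grip in N (left out, the last holds). Time passes only in rows, so rows that do not move let the fingers close, or fill a call up. It gives the time, the measured TCP pose, the force and the opening at its end, in the units of the state.
- env.get_state(): the state, without advancing time (a new reading comes with each control period).
- env.read_camera(name): name is "scene" or "side" or "wrist"; returns (picture, depth): 400x640x3 uint8, red, green, blue; 400x640 float32, m along the optical axis (not along the pixel's ray), 0 where there is no reading.
- env.calibration(name): a dict with "fx", "fy", "cx", "cy" (pixels), "world_from_camera" (4x4, takes a point from camera to world coordinates); the wrist camera has in their place "hand_eye" (4x4, takes a point from camera to tool coordinates, whose origin is the TCP and whose axes are the flange's). Camera axes: x right, y down, z forward; pixel columns grow to the right and rows downward; lengths in m; the calibration is good to about 2 mm. A picture is of the moment at which its call begins: read the wrist's pose just before it. calibration takes no time and is no camera call.
- env.hand_in(): hands the job in, once; it reports no verdict.
The state is a dict: "clock": time; "joint_pos": joint angles; "qvel": joint speeds; "tau": joint torques, N m; "tcp_pos": TCP position; "orientation": TCP orientation; "wrist_force": force on the tool from outside, world axes, zero at the start; "ft_torque": the same for the moment, N m; "finger_gap": finger opening in m.
Only numpy, scipy, OpenCV 4.12 (cv2) and the standard library are available. Lean on these libraries where they do the work, as an engineer would, in place of code of your own. Each camera call takes 0.05 s, during which the arm holds its last target. There are 200 camera calls.

TASK

Load the longest of the three blank chalkboard price plates into the wooden clip holder: swing the steel spring clip up until it stays open, slide the plate lengthwise under the two wooden lips until it is fully home against the back stop, lying flat on the bed, and only then lower the clip so that it presses down on the plate. Leave the other things on the stall where they are.

Things in the scene. Friction and masses are not known exactly. Their poses are not given: they have to be found in the camera images.
- seat (a point): Where the plate's centre lies when home, 29 mm above the table, on the fixed wooden holder. Holder axes: x = direction of insertion, y across, z up. The back stop's face is at x=+60 mm from here.
- bed_mid (a point): Middle of the top of the holder's bed, 24 mm above the table, 30 mm before the seat point (towards -x), holder axes. The bed is 110 mm long (x) and 40 mm wide, narrower than the plate, so fingers can straddle plate and bed in front of the slot.
- slot_mouth (a point): Middle of the slot's mouth: 20 mm from the seat point along the holder's +x, same height (half the plate's thickness above the bed). The slot runs from here 40 mm on to the back stop. Cheeks' inner faces at y=+-33 mm (66 mm for the 60 mm plate), outer +-45. Lips over |y| above 23 mm: underside 17 mm, top 23 mm above the bed; open between. Nothing stands before the mouth (-x).
- clip (a joint): Clip angle, rad: 0 = fully down (as it starts, holder empty), 1.5 = fully up, tipped back. Over-centre spring: below about 0.75 it drives itself down, above that up to 1.5, where it stays. About 3 to 4 N at the bar moves it off either end; by itself it swings at up to about 3 rad/s. Resting on the plate it reads about 0.15.
- clip_bar (a point): Centre of the clip's round steel grip bar: 16 mm thick, 40 mm long along the holder's y, free ends to pinch (it then pivots in the fingers), centre stem 10 mm thick. Clip down: 55 mm before the hinge (-x), 30 mm above it. Swings up and over to +x on a 63 mm radius, to 26 mm beyond and 57 mm above the hinge.
- clip_hinge (a point): Centre of the clip's hinge line, on the holder at x=+76 mm, z=+20 mm from the seat point; hinge line along the holder's y; axes as the holder's. The clip's foot, a 24 mm wide roll, presses the plate 50 mm before it.
- plate_center (a point): Centre (half-way up) of the longest plate: pale wooden board with a dark blank face, 120 mm long (its x), 60 mm wide (its y), 10 mm thick, 35 to 70 g. Starts flat on the table, centre 5 mm up, free space on both long sides. Either end may go in first. The other two are an 80 x 60 mm plate and a 72 mm disc.
- plate: The same plate as a body; origin at the centre of its underside, axes as above.
- short_plate: Bystander: 80 x 60 x 10 mm plate of the same make. Origin at its underside.
- round_plate: Bystander: disc plate, 72 mm across, 10 mm thick. Origin at its underside.
- shell_bowl: Bystander: coconut-shell bowl, 96 mm across, 42 mm high. Origin at its underside.
- weight_big: Bystander: brass scale weight, 48 mm across, 55 mm high. Origin at its underside.
- weight_small: Bystander: brass scale weight, 36 mm across, 42 mm high. Origin at its underside.
- mug: Bystander: white mug, 80 mm across, 85 mm high. Origin at its underside.
- jar: Bystander: amber glass jar, 68 mm across, 95 mm high. Origin at its underside.
Not all that is in view belongs to the job. What is shaped like the plate but yellow is not meant.

How it is judged:
By the outcome, as a careful person would: the job done as asked, in the order asked, and still so for the second after the job is handed in, with the robot touching nothing.
It also fails if it takes over 72 s, if anything falls off the work surface, if the arm or the gripper's body presses on something with over 40 N, if the wrist force passes 120 N, or if a joint passes its speed limit or range.

## Working session

There is one attempt and no reset: what is moved stays moved. The work goes in short steps, Python scripts to look and compute and a tool call to move; the robot and the scene stay as the last step left them, time stands still between calls to the robot, and variables do not carry over. Pictures are saved under pics/ and viewed, about 8 in all and at most 12, crops included, and the job is handed in when it is done.

Besides the shell and the picture viewer there is one more tool, called after "Emit:" as name([rows], argument=value, ...), one row to a line, values as JSON. play_rows: Moves the arm, as the interface text tells. Its arguments: {"type":"object","properties":{"steps":{"type":"array","items":{"type":"object","properties":{"claw":{"type":"number"},"dp":{"type":"array","items":{"type":"number"}},"angular":{"type":"array","items":{"type":"number"}}}}},"force":{"type":"number"}},"required":["steps"]}

```bash
mkdir -p pics
cat > h.py <<'E'
from workcell import env
import numpy as np, cv2
from scipy.spatial.transform import Rotation as R
def T_tool():
    s=env.get_state(); T=np.eye(4); q=s["orientation"]
    T[:3,:3]=R.from_quat([q[1],q[2],q[3],q[0]]).as_matrix(); T[:3,3]=s["tcp_pos"]; return T
def look(name,fn):
    T=T_tool(); im,d=env.read_camera(name); c=env.calibration(name)
    W=c["world_from_camera"] if "world_from_camera" in c else T@np.array(c["hand_eye"])
    cv2.imwrite(f"pics/{fn}.png",im[:,:,::-1]); np.savez(f"pics/{fn}.npz",d=d,W=W,k=[c["fx"],c["fy"],c["cx"],c["cy"]])
def cloud(fn):
    z=np.load(f"pics/{fn}.npz"); d=z["d"]; fx,fy,cx,cy=z["k"]; v,u=np.mgrid[:d.shape[0],:d.shape[1]]
    P=np.stack([(u-cx)/fx*d,(v-cy)/fy*d,d],-1)@z["W"][:3,:3].T+z["W"][:3,3]; P[d==0]=np.nan; return P
def ray(fn,u,v,h):
    z=np.load(f"pics/{fn}.npz"); fx,fy,cx,cy=z["k"]; r=z["W"][:3,:3]@[(u-cx)/fx,(v-cy)/fy,1]; o=z["W"][:3,3]
    return o+r*(h-o[2])/r[2]
def crop(fn,out,u0,v0,u1,v1,s):
    im=cv2.imread(f"pics/{fn}.png")[v0:v1,u0:u1]; cv2.imwrite(f"pics/{out}.png",cv2.resize(im,None,fx=s,fy=s,interpolation=cv2.INTER_CUBIC))
E
python3 - <<'E'
from h import *
np.set_printoptions(precision=4,suppress=True)
look("scene","s0"); look("side","d0"); look("wrist","w0")
a=[cv2.imread(f"pics/{n}0.png") for n in "sd"]
cv2.imwrite("pics/both.png",cv2.resize(np.vstack(a),(480*1,600)))
print(env.get_state()); print(T_tool())
for n in "sd": print(np.load(f"pics/{n}0.npz")["W"])
E
```

```text
{'clock': 0.15, 'joint_pos': array([-1.3056,  0.3138,  0.0453,  1.3036, -0.    ,  1.4312]), 'qvel': array([ 0.0001, -0.0024,  0.0031, -0.0012,  0.    , -0.0015]), 'tau': array([  0.0023, -48.1065,  29.8816,   0.0139,  -0.0001,   0.    ]), 'tcp_pos': array([ 0.2263, -0.5282,  0.2386]), 'orientation': array([-0.0007,  0.9796,  0.201 , -0.0001]), 'wrist_force': array([-0.2159,  0.2815,  0.3284]), 'ft_torque': array([ 0.0504,  0.02  , -0.0552]), 'finger_gap': 0.08568537878884183}
[[ 0.9192  0.3939 -0.0004  0.2263]
 [ 0.3939 -0.9192  0.0013 -0.5282]
 [ 0.0002 -0.0013 -1.      0.2386]
 [ 0.      0.      0.      1.    ]]
[[-0.8559  0.3693 -0.3619  0.8953]
 [ 0.5166  0.5822 -0.6278  0.6311]
 [-0.0212 -0.7243 -0.6892  0.7485]
 [ 0.      0.      0.      1.    ]]
[[-0.919  -0.2409  0.3121  0.2282]
 [-0.3943  0.5695 -0.7213  0.7403]
 [-0.004  -0.7859 -0.6183  0.6956]
 [ 0.      0.      0.      1.    ]]
```

View pics/s0.png

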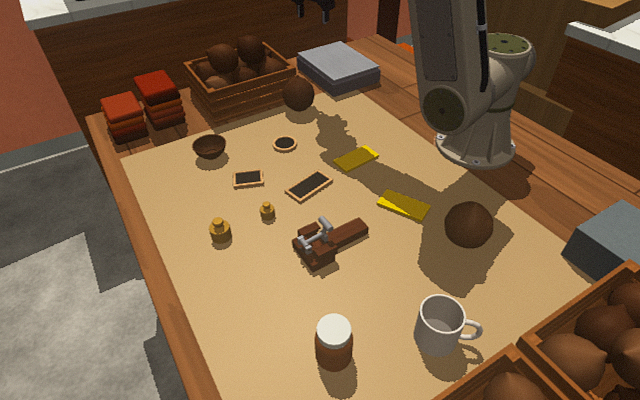

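The plate is at (309,186). What could be taken for it: short plate (248,179), disc (285,144), yellow boards (356,158) and (404,205). The holder is at about (325,243), with its bed running towards (365,230) and the clip down. Next I'll enlarge and measure.

Run:
```python
from h import *
np.set_printoptions(precision=4,suppress=True)
crop("s0","c1",220,130,420,280,4)
P=cloud("s0")
reg=P[165:210,280:340].reshape(-1,3)
im=cv2.imread("pics/s0.png")
for nm,fn in (("s","s0"),("d","d0")):
    P=cloud(fn); ok=np.isfinite(P[...,2])
    # plates: height 6..14mm
    m=(ok&(P[...,2]>0.006)&(P[...,2]<0.016)&(P[...,0]>.2)&(P[...,0]<.8)).astype(np.uint8)
    n,l,st,c=cv2.connectedComponentsWithStats(m)
    for i in range(1,n):
        if st[i,4]>120:
            q=P[l==i]; r=cv2.minAreaRect(q[:,:2].astype(np.float32)*1000); print(nm,"plate",c[i].round(),st[i,4],r,q[:,2].mean())
    m=(ok&(P[...,2]>0.018)&(P[...,2]<0.12)&(P[...,0]>.2)&(P[...,0]<.8)).astype(np.uint8)
    n,l,st,c=cv2.connectedComponentsWithStats(m)
    for i in range(1,n):
        if st[i,4]>120:
            q=P[l==i]; r=cv2.minAreaRect(q[:,:2].astype(np.float32)*1000); print(nm,"obj",c[i].round(),st[i,4],r,q[:,2].max())
```

```text
s plate [168.  37.] 351 ((500.8560791015625, -1251.7064208984375), (597.5730590820312, 25.561458587646484), 0.40497133135795593) 0.010894552567763652
s plate [239. 109.] 256 ((534.26318359375, -579.1607055664062), (174.911376953125, 343.41546630859375), 46.87055206298828) 0.009285897571436288
s plate [284. 143.] 299 ((467.54437255859375, -302.85943603515625), (71.34917449951172, 71.22999572753906), 77.39308166503906) 0.01111103946912926
s plate [355. 158.] 613 ((330.5045166015625, -130.4844512939453), (123.51646423339844, 64.54707336425781), 5.933345794677734) 0.010842706335036735
s plate [247. 178.] 466 ((624.1630249023438, -215.9334716796875), (65.22736358642578, 79.31123352050781), 69.54712677001953) 0.010909030192589101
s plate [308. 185.] 744 ((500.60546875, -102.49111938476562), (122.30896759033203, 65.04694366455078), 12.843888282775879) 0.010806054551288202
s plate [403. 204.] 875 ((337.7454833984375, 85.64321899414062), (65.1163101196289, 120.76753234863281), 27.25690460205078) 0.01047191769034496
s plate [568. 325.] 277 ((282.37884521484375, 515.4974975585938), (163.2015228
[... 3988 characters left out ...]
.] 1210 ((690.6309814453125, 327.3869323730469), (62.78750228881836, 64.38522338867188), 80.16922760009766) 0.09746961052787317
d obj [396. 302.] 2101 ((290.9079895019531, 255.8429718017578), (100.08326721191406, 91.23552703857422), 22.51677703857422) 0.11933124064499256
d obj [267. 324.] 1815 ((506.7093811035156, 408.83209228515625), (79.80766296386719, 106.4422836303711), 17.161672592163086) 0.08727228968831591
d obj [189. 360.] 8855 ((548.54931640625, 546.1543579101562), (444.6869812011719, 93.02391052246094), 0.07608851790428162) 0.11998851031476698
d obj [ 35. 386.] 526 ((748.4179077148438, 656.462646484375), (44.60606002807617, 66.99150848388672), 0.832317054271698) 0.11995722391973107
```

View pics/c1.png

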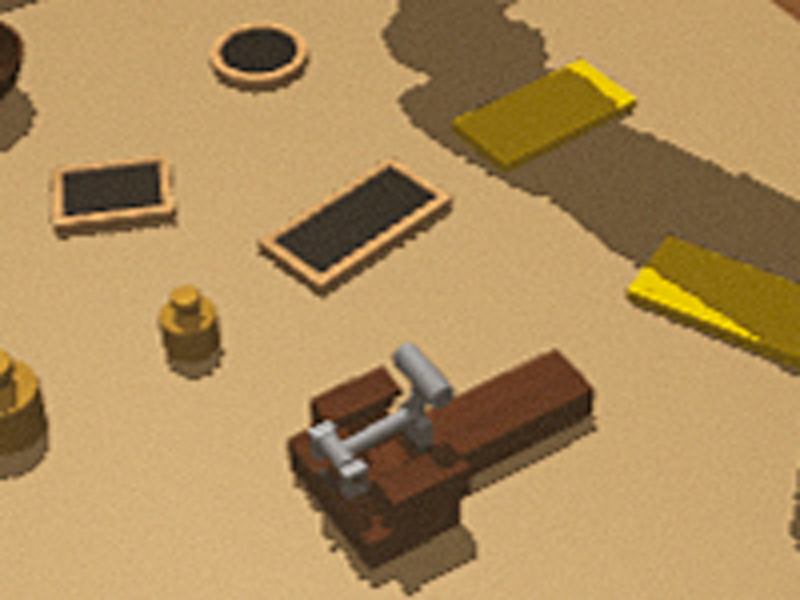

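```bash
python3 - <<'E'
from h import *
np.set_printoptions(precision=4,suppress=True)
for fn,(u0,v0,u1,v1) in (("s0",(285,205,375,275)),("d0",(250,180,370,275))):
    P=cloud(fn)[v0:v1,u0:u1].reshape(-1,3); P=P[np.isfinite(P[:,2])]
    P=P[(P[:,0]>.43)&(P[:,0]<.68)&(P[:,1]>0.02)&(P[:,1]<.18)]
    for lo,hi,n in ((.021,.028,"bed"),(.043,.051,"lips"),(.075,.1,"bar")):
        q=P[(P[:,2]>lo)&(P[:,2]<hi)]; print(fn,n,len(q),cv2.minAreaRect(q[:,:2].astype(np.float32)*1000),q.mean(0),np.median(q,0))
    # outline above 15mm: fit
    q=P[(P[:,2]>.02)&(P[:,2]<.028)]
    for x in np.arange(.46,.66,.01):
        r=P[(abs(P[:,0]-x)<.005)&(P[:,2]>.019)]
        if len(r): print(round(x,3),len(r),r[:,1].min().round(4),r[:,1].max().round(4),r[:,2].max().round(4))
# wide plate edge
E
python3 - <<'E'
import sys; sys.path.insert(0,'.')
E
```

```text
s0 bed 883 ((550.6867065429688, 96.5220718383789), (169.9126739501953, 91.60939025878906), 0.20445293188095093) [0.552  0.0988 0.0245] [0.5439 0.0974 0.0245]
s0 lips 429 ((601.6604614257812, 96.72846984863281), (63.94441604614258, 91.8097152709961), 2.2804360389709473) [0.5969 0.0994 0.0473] [0.5966 0.1133 0.0474]
s0 bar 127 ((571.6272583007812, 95.86360168457031), (41.131832122802734, 15.558892250061035), 87.12854766845703) [0.5729 0.0985 0.0843] [0.5735 0.0993 0.085 ]
0.47 52 0.0744 0.1148 0.0265
0.48 62 0.0747 0.1155 0.0268
0.49 54 0.0752 0.1159 0.0269
0.5 59 0.0755 0.1158 0.0268
0.51 62 0.0773 0.1163 0.0269
0.52 59 0.0758 0.1159 0.0275
0.53 61 0.0754 0.1157 0.027
0.54 61 0.078 0.1153 0.0273
0.55 59 0.0772 0.1162 0.0271
0.56 39 0.0797 0.115 0.0843
0.57 145 0.0505 0.1424 0.0888
0.58 264 0.05 0.1425 0.0879
0.59 176 0.0512 0.1427 0.061
0.6 167 0.0512 0.1422 0.0574
0.61 148 0.0526 0.1429 0.057
0.62 196 0.0491 0.1429 0.0572
0.63 241 0.051 0.1426 0.0577
0.64 18 0.0538 0.1029 0.0427
d0 bed 577 ((548.3430786132812, 102.9638671875), (88.25873565673828, 170.0508270263672), 88.08848571777344
[... 172 characters left out ...]
091 0.0462] [0.5983 0.1221 0.0459]
d0 bar 85 ((569.3241577148438, 98.76577758789062), (16.725353240966797, 39.96875), 0.09225069731473923) [0.5674 0.1021 0.0827] [0.5669 0.1027 0.0835]
0.46 8 0.0837 0.1134 0.0241
0.47 50 0.0756 0.1172 0.0253
0.48 43 0.077 0.1178 0.0253
0.49 47 0.0778 0.1171 0.0258
0.5 43 0.0774 0.1173 0.0248
0.51 44 0.08 0.1172 0.025
0.52 45 0.0799 0.1166 0.0257
0.53 43 0.0775 0.1185 0.0252
0.54 43 0.0799 0.1184 0.0252
0.55 43 0.0777 0.1175 0.0262
0.56 74 0.0806 0.1185 0.0873
0.57 230 0.0542 0.1453 0.0884
0.58 93 0.0548 0.146 0.0833
0.59 74 0.0807 0.1443 0.0569
0.6 102 0.0545 0.1458 0.0557
0.61 138 0.0537 0.1452 0.0557
0.62 87 0.0556 0.1448 0.0557
0.63 55 0.056 0.1453 0.0553
```

```bash
cat >> h.py <<'E'
import json
def plan(pos,yaw,n,claw=0,pad=0):
    """rows from the present pose to pos with tool down and tool x at world yaw (deg)"""
    T=T_tool(); p=T[:3,3].copy(); Rm=T[:3,:3]; y=np.radians(yaw)
    Rt=np.array([[np.cos(y),np.sin(y),0],[np.sin(y),-np.cos(y),0],[0,0,-1]])
    w=R.from_matrix(Rm.T@Rt).as_rotvec()
    step=(np.array(pos)-p)/n; rows=[]
    for i in range(n):
        rows.append({"claw":claw,"dp":(Rm.T@step).round(4).tolist(),"angular":np.degrees(w/n).round(2).tolist()}); Rm=Rm@R.from_rotvec(w/n).as_matrix()
    rows+=[{"claw":claw,"dp":[0,0,0],"angular":[0,0,0]}]*pad
    for i in range(0,len(rows),8): print(json.dumps(rows[i:i+8]))
def st():
    s=env.get_state(); T=T_tool(); print("t",round(s["clock"],2),"p",s["tcp_pos"].round(4),"yaw",np.degrees(np.arctan2(T[1,0],T[0,0])).round(2),"z",T[:3,2].round(3),"F",np.round(s["wrist_force"],1),"gap",round(s["finger_gap"],4),"j",s["joint_pos"].round(2))
E
python3 - <<'E'
from h import *
print(env.calibration("wrist")); st()
plan([.52,.05,.24],-179,31,0,1)
E
```

```text
{'fx': 297.8148144464252, 'fy': 297.8148144464252, 'cx': 322.76632318952727, 'cy': 200.76747623485073, 'hand_eye': array([[ 5.91416348e-04, -9.61423752e-01, -2.75070934e-01,
         6.94046839e-02],
       [ 9.99999784e-01,  6.47749979e-04, -1.13956044e-04,
         1.03006547e-03],
       [ 2.87737239e-04, -2.75070807e-01,  9.61423928e-01,
        -1.34208200e-01],
       [ 0.00000000e+00,  0.00000000e+00,  0.00000000e+00,
         1.00000000e+00]])}
t 0.15 p [ 0.2263 -0.5282  0.2386] yaw 23.19 z [-0.     0.001 -1.   ] F [-0.2  0.3  0.3] gap 0.0857 j [-1.31  0.31  0.05  1.3  -0.    1.43]
[{"claw": 0, "dp": [0.0161, -0.0134, -0.0], "angular": [-0.0, -0.0, -5.09]}, {"claw": 0, "dp": [0.0172, -0.0119, -0.0], "angular": [-0.0, -0.0, -5.09]}, {"claw": 0, "dp": [0.0182, -0.0104, -0.0], "angular": [-0.0, -0.0, -5.09]}, {"claw": 0, "dp": [0.019, -0.0087, -0.0], "angular": [-0.0, -0.0, -5.09]}, {"claw": 0, "dp": [0.0197, -0.007, -0.0], "angular": [-0.0, -0.0, -5.09]}, {"claw": 0, "dp": [0.0203, -0.0052, -0.0], "angular": [-0.0, -0.0, -5.09]}, {"claw": 0, "dp": [0.0206, -0.0034, -0.0], "angu
[... 1185 characters left out ...]
99, -0.0], "angular": [-0.0, -0.0, -5.09]}, {"claw": 0, "dp": [0.0046, 0.0204, -0.0], "angular": [-0.0, -0.0, -5.09]}]
[{"claw": 0, "dp": [0.0028, 0.0207, -0.0], "angular": [-0.0, -0.0, -5.09]}, {"claw": 0, "dp": [0.001, 0.0209, -0.0], "angular": [-0.0, -0.0, -5.09]}, {"claw": 0, "dp": [-0.0009, 0.0209, -0.0], "angular": [-0.0, -0.0, -5.09]}, {"claw": 0, "dp": [-0.0028, 0.0207, -0.0], "angular": [-0.0, -0.0, -5.09]}, {"claw": 0, "dp": [-0.0046, 0.0204, -0.0], "angular": [-0.0, -0.0, -5.09]}, {"claw": 0, "dp": [-0.0064, 0.0199, -0.0], "angular": [-0.0, -0.0, -5.09]}, {"claw": 0, "dp": [-0.0081, 0.0193, -0.0], "angular": [-0.0, -0.0, -5.09]}, {"claw": 0, "dp": [0, 0, 0], "angular": [0, 0, 0]}]
```

Emit:
play_rows([
  {"claw":0,"dp":[0.016,-0.013,0],"angular":[0,0,-5.1]},
  {"claw":0,"dp":[0.017,-0.012,0],"angular":[0,0,-5.1]},
  {"claw":0,"dp":[0.018,-0.01,0],"angular":[0,0,-5.1]},
  {"claw":0,"dp":[0.019,-0.009,0],"angular":[0,0,-5.1]},
  {"claw":0,"dp":[0.02,-0.007,0],"angular":[0,0,-5.1]},
  {"claw":0,"dp":[0.02,-0.005,0],"angular":[0,0,-5.1]},
  {"claw":0,"dp":[0.021,-0.003,0],"angular":[0,0,-5.1]},
  {"claw":0,"dp":[0.021,-0.001,0],"angular":[0,0,-5.1]},
])

```text
clock: 0.82
tcp_pos: [0.3034, -0.379, 0.239]
orientation: [-0.0, 0.847, 0.532, 0.0]
wrist_force: [-0.1, -0.5, 0.2]
finger_gap: 0.0854
```

Emit:
play_rows([
  {"claw":0,"dp":[0.021,0,0],"angular":[0,0,-5.1]},
  {"claw":0,"dp":[0.021,0.002,0],"angular":[0,0,-5.1]},
  {"claw":0,"dp":[0.02,0.004,0],"angular":[0,0,-5.1]},
  {"claw":0,"dp":[0.02,0.006,0],"angular":[0,0,-5.1]},
  {"claw":0,"dp":[0.019,0.008,0],"angular":[0,0,-5.1]},
  {"claw":0,"dp":[0.019,0.009,0],"angular":[0,0,-5.1]},
  {"claw":0,"dp":[0.018,0.011,0],"angular":[0,0,-5.1]},
  {"claw":0,"dp":[0.017,0.012,0],"angular":[0,0,-5.1]},
])

```text
clock: 1.48
tcp_pos: [0.3784, -0.23, 0.2391]
orientation: [-0.0, 0.608, 0.794, 0.0]
wrist_force: [0.5, -0.2, -0.4]
finger_gap: 0.0852
```

Emit:
play_rows([
  {"claw":0,"dp":[0.016,0.014,0],"angular":[0,0,-5.1]},
  {"claw":0,"dp":[0.014,0.015,0],"angular":[0,0,-5.1]},
  {"claw":0,"dp":[0.013,0.016,0],"angular":[0,0,-5.1]},
  {"claw":0,"dp":[0.011,0.0175,0],"angular":[0,0,-5.1]},
  {"claw":0,"dp":[0.01,0.0185,0],"angular":[0,0,-5.1]},
  {"claw":0,"dp":[0.008,0.019,0],"angular":[0,0,-5.1]},
  {"claw":0,"dp":[0.006,0.02,0],"angular":[0,0,-5.1]},
  {"claw":0,"dp":[0.005,0.02,0],"angular":[0,0,-5.1]},
])

```text
clock: 2.15
tcp_pos: [0.4532, -0.0816, 0.2391]
orientation: [-0.0, 0.294, 0.956, -0.0]
wrist_force: [0.2, -0.3, -0.1]
finger_gap: 0.0855
```

Emit:
play_rows([
  {"claw":0,"dp":[0.003,0.021,0],"angular":[0,0,-5.1]},
  {"claw":0,"dp":[0.001,0.021,0],"angular":[0,0,-5.1]},
  {"claw":0,"dp":[-0.001,0.021,0],"angular":[0,0,-5.1]},
  {"claw":0,"dp":[-0.003,0.021,0],"angular":[0,0,-5.1]},
  {"claw":0,"dp":[-0.005,0.02,0],"angular":[0,0,-5.1]},
  {"claw":0,"dp":[-0.006,0.02,0],"angular":[0,0,-5.1]},
  {"claw":0,"dp":[-0.008,0.019,0],"angular":[0,0,-5.1]},
  {"claw":0,"dp":[0,0,0],"angular":[0,0,0]},
])

```text
clock: 2.82
tcp_pos: [0.5199, 0.0508, 0.2388]
orientation: [0.0, -0.014, 1.0, 0.001]
wrist_force: [0.3, 1.1, -0.2]
finger_gap: 0.0852
```

Run:
```python
from h import *
st(); look("wrist","w1")
P=cloud("w1").reshape(-1,3); P=P[np.isfinite(P[:,2])&(P[:,0]>.43)&(P[:,0]<.68)&(P[:,1]>.02)&(P[:,1]<.18)]
for lo,hi,n in ((.021,.028,"bed"),(.043,.051,"lips"),(.075,.1,"bar")):
    q=P[(P[:,2]>lo)&(P[:,2]<hi)]; print(n,len(q),cv2.minAreaRect(q[:,:2].astype(np.float32)*1000),q.mean(0)) if len(q) else 0
```

```text
t 2.82 p [0.5199 0.0508 0.2388] yaw -178.35 z [ 0.     0.001 -1.   ] F [ 0.3  1.1 -0.2] gap 0.0852 j [-0.06  0.21 -0.09  1.27  0.   -0.09]
bed 3584 ((548.2620849609375, 95.9033203125), (170.056884765625, 89.3183364868164), 0.1900365948677063) [0.52970621 0.09472625 0.02349605]
lips 1477 ((598.5941772460938, 96.40576171875), (61.284027099609375, 89.93304443359375), 1.065667986869812) [0.59243659 0.09502988 0.04654702]
bar 571 ((569.0997314453125, 95.68498229980469), (15.988082885742188, 39.73089599609375), 1.3603062629699707) [0.56732339 0.09549231 0.08415077]
```

View pics/w1.png

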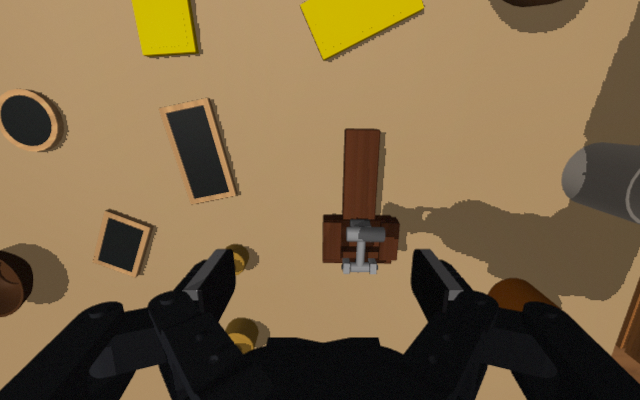

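The wrist view shows the long plate at (198,150), the holder at (362,190) with the grip bar at (365,232), and the fingers clear of both. Next I'll move down over the bar.

Run:
```python
from h import *
P=cloud("w1")
m=(np.isfinite(P[...,2])&(P[...,2]>0.006)&(P[...,2]<0.014)).astype(np.uint8)
n,l,s,c=cv2.connectedComponentsWithStats(m)
for i in range(1,n):
    if s[i,4]>300: print(c[i].round(),s[i,4],cv2.minAreaRect(P[l==i][:,:2].astype(np.float32)*1000))
plan([.569,.0957,.068],-179,8)
```

```text
[164.  26.] 3029 ((362.2829895019531, -127.79702758789062), (53.71833419799805, 61.287723541259766), 4.410051345825195)
[352.  20.] 4206 ((335.96502685546875, 86.37957000732422), (60.10742950439453, 120.58189392089844), 26.739439010620117)
[ 28. 120.] 2984 ((466.8268127441406, -298.38055419921875), (67.32162475585938, 71.6988296508789), 74.07527923583984)
[198. 150.] 4968 ((498.6136474609375, -101.91277313232422), (120.22283172607422, 60.94520568847656), 12.981480598449707)
[576. 169.] 327 ((507.5419006347656, 368.7185363769531), (33.90437316894531, 78.38348388671875), 82.62694549560547)
[121. 243.] 2598 ((622.2230224609375, -215.80250549316406), (61.34223937988281, 81.43035125732422), 68.39190673828125)
[630. 323.] 350 ((722.21728515625, 502.8765563964844), (11.893871307373047, 93.96565246582031), 89.59809112548828)
[{"claw": 0, "dp": [-0.0064, 0.0056, 0.0213], "angular": [-0.0, -0.01, 0.05]}, {"claw": 0, "dp": [-0.0064, 0.0056, 0.0213], "angular": [-0.0, -0.01, 0.05]}, {"claw": 0, "dp": [-0.0064, 0.0056, 0.0213], "angular": [-0.0, -0.01, 0.05]}, {"claw": 0, "dp": [-0.0064, 0.0056, 0.0213], "angular": [-0.0, -0.01, 0.05]}, {"claw": 0, "dp": [-0.0064, 0.0056, 0.0213], "angular": [-0.0, -0.01, 0.05]}, {"claw": 0, "dp": [-0.0064, 0.0056, 0.0213], "angular": [-0.0, -0.01, 0.05]}, {"claw": 0, "dp": [-0.0063, 0.0056, 0.0213], "angular": [-0.0, -0.01, 0.05]}, {"claw": 0, "dp": [-0.0063, 0.0057, 0.0213], "angular": [-0.0, -0.01, 0.05]}]
```

Emit:
play_rows([
  {"claw":0,"dp":[-0.0128,0.0112,0.01],"angular":[0,0,0.1]},
  {"claw":0,"dp":[-0.0128,0.0112,0.02],"angular":[0,0,0.1]},
  {"claw":0,"dp":[-0.0128,0.0112,0.03],"angular":[0,0,0.1]},
  {"claw":0,"dp":[-0.0128,0.0112,0.03],"angular":[0,0,0.1]},
  {"claw":0,"dp":[0,0,0.03],"angular":[0,0,0]},
  {"claw":0,"dp":[0,0,0.025],"angular":[0,0,0]},
  {"claw":0,"dp":[0,0,0.015],"angular":[0,0,0]},
  {"claw":0,"dp":[0,0,0.01],"angular":[0,0,0]},
])

```text
clock: 3.53
tcp_pos: [0.5671, 0.0931, 0.0666]
orientation: [-0.002, -0.007, 1.0, -0.0]
wrist_force: [-1.0, -0.9, -0.6]
finger_gap: 0.0851
```

Run:
```python
from h import *
st(); look("wrist","w2")
P=cloud("w2").reshape(-1,3); P=P[np.isfinite(P[:,2])&(P[:,0]>.43)&(P[:,0]<.68)&(P[:,1]>.07)&(P[:,1]<.125)]
for lo,hi,n in ((.021,.028,"bed"),(.043,.051,"lips"),(.075,.1,"bar")):
    q=P[(P[:,2]>lo)&(P[:,2]<hi)]; print(n,len(q),cv2.minAreaRect(q[:,:2].astype(np.float32)*1000),q.mean(0)) if len(q) else 0
```

```text
t 3.53 p [0.5671 0.0931 0.0666] yaw -179.23 z [-0.004 -0.001 -1.   ] F [-1.  -0.9 -0.6] gap 0.0851 j [ 0.02  0.42 -0.23  0.92 -0.    0.01]
bed 13461 ((548.0597534179688, 96.92853546142578), (169.30137634277344, 54.52012634277344), 1.1659132242202759) [0.51936325 0.09517167 0.02348398]
lips 1527 ((596.454833984375, 97.63717651367188), (56.91969299316406, 55.888973236083984), 1.3162572383880615) [0.59498076 0.09936116 0.04696278]
bar 3165 ((568.9617919921875, 96.04449462890625), (15.761900901794434, 39.91354751586914), 1.118719220161438) [0.56656147 0.09594742 0.08389995]
```

View pics/w2.png

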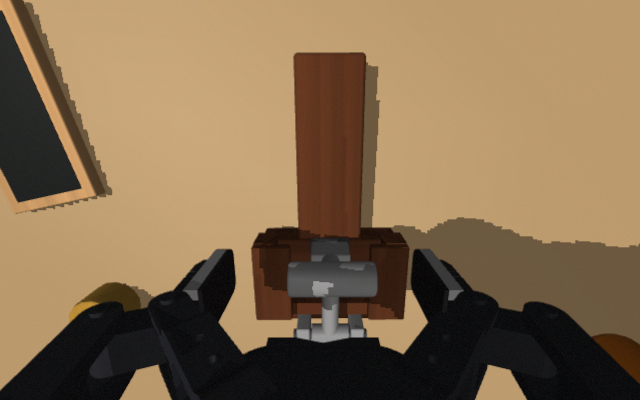

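The bar at (332,278) is centred between the open fingers, with the tool within 3 mm of it. I'll correct that and pinch the bar ends.

Emit:
play_rows([
  {"claw":0,"dp":[-0.002,0.003,0],"angular":[0,0,0]},
  {"claw":90,"dp":[0,0,0],"angular":[0,0,0]},
  {"claw":255,"dp":[0,0,0],"angular":[0,0,0]},
  {"claw":255,"dp":[0,0,0],"angular":[0,0,0]},
  {"claw":255,"dp":[0,0,0],"angular":[0,0,0]},
  {"claw":255,"dp":[0,0,0],"angular":[0,0,0]},
  {"claw":255,"dp":[0,0,0],"angular":[0,0,0]},
  {"claw":255,"dp":[0,0,0],"angular":[0,0,0]},
], force=30)

```text
clock: 4.25
tcp_pos: [0.5719, 0.0972, 0.0706]
orientation: [0.001, -0.008, 1.0, 0.0]
wrist_force: [-1.9, 0.2, 6.3]
finger_gap: 0.0395
```

Run:
```python
from h import *
st()
# arc increments, from clip angle 0 to 1.5, 23 steps; tool x = -holder x, tool z = down
a=np.radians(180)-np.arctan2(30,55)-np.linspace(0,1.5,25); x=62.65*np.cos(a); z=62.65*np.sin(a)
print([(round(-dx/1e3,4),round(-dz/1e3,4)) for dx,dz in zip(np.diff(x),np.diff(z))])
```

```text
t 4.25 p [0.5719 0.0972 0.0706] yaw -179.1 z [ 0.002  0.    -1.   ] F [-1.9  0.2  6.3] gap 0.0395 j [ 0.03  0.42 -0.22  0.92 -0.    0.01]
[(np.float64(-0.002), np.float64(-0.0034)), (np.float64(-0.0022), np.float64(-0.0032)), (np.float64(-0.0024), np.float64(-0.0031)), (np.float64(-0.0026), np.float64(-0.0029)), (np.float64(-0.0028), np.float64(-0.0028)), (np.float64(-0.0029), np.float64(-0.0026)), (np.float64(-0.0031), np.float64(-0.0024)), (np.float64(-0.0032), np.float64(-0.0022)), (np.float64(-0.0034), np.float64(-0.002)), (np.float64(-0.0035), np.float64(-0.0018)), (np.float64(-0.0036), np.float64(-0.0016)), (np.float64(-0.0037), np.float64(-0.0014)), (np.float64(-0.0038), np.float64(-0.0011)), (np.float64(-0.0038), np.float64(-0.0009)), (np.float64(-0.0039), np.float64(-0.0006)), (np.float64(-0.0039), np.float64(-0.0004)), (np.float64(-0.0039), np.float64(-0.0002)), (np.float64(-0.0039), np.float64(0.0001)), (np.float64(-0.0039), np.float64(0.0003)), (np.float64(-0.0039), np.float64(0.0006)), (np.float64(-0.0038), np.float64(0.0008)), (np.float64(-0.0038), np.float64(0.0011)), (np.float64(-0.0037), np.float64(0.0013)), (np.float64(-0.0036), np.float64(0.0015))]
```

Emit:
play_rows([
  {"claw":255,"dp":[-0.002,0,-0.0034],"angular":[0,0,0]},
  {"claw":255,"dp":[-0.0022,0,-0.0032],"angular":[0,0,0]},
  {"claw":255,"dp":[-0.0024,0,-0.0031],"angular":[0,0,0]},
  {"claw":255,"dp":[-0.0026,0,-0.0029],"angular":[0,0,0]},
  {"claw":255,"dp":[-0.0028,0,-0.0028],"angular":[0,0,0]},
  {"claw":255,"dp":[-0.0029,0,-0.0026],"angular":[0,0,0]},
  {"claw":255,"dp":[-0.0031,0,-0.0024],"angular":[0,0,0]},
  {"claw":255,"dp":[-0.0032,0,-0.0022],"angular":[0,0,0]},
])

```text
clock: 4.92
tcp_pos: [0.5918, 0.0975, 0.0919]
orientation: [-0.001, -0.008, 1.0, 0.0]
wrist_force: [-4.3, 1.1, -4.8]
finger_gap: 0.0393
```

Emit:
play_rows([
  {"claw":255,"dp":[-0.0034,0,-0.002],"angular":[0,0,0]},
  {"claw":255,"dp":[-0.0035,0,-0.0018],"angular":[0,0,0]},
  {"claw":255,"dp":[-0.0036,0,-0.0016],"angular":[0,0,0]},
  {"claw":255,"dp":[-0.0037,0,-0.0014],"angular":[0,0,0]},
  {"claw":255,"dp":[-0.0038,0,-0.0011],"angular":[0,0,0]},
  {"claw":255,"dp":[-0.0038,0,-0.0009],"angular":[0,0,0]},
  {"claw":255,"dp":[-0.0039,0,-0.0006],"angular":[0,0,0]},
  {"claw":255,"dp":[-0.0039,0,-0.0004],"angular":[0,0,0]},
])

```text
clock: 5.58
tcp_pos: [0.6232, 0.098, 0.1025]
orientation: [0.001, -0.008, 1.0, 0.0]
wrist_force: [-3.4, 0.9, 1.0]
finger_gap: 0.0389
```

Emit:
play_rows([
  {"claw":255,"dp":[-0.0039,0,-0.0002],"angular":[0,0,0]},
  {"claw":255,"dp":[-0.0039,0,0.0001],"angular":[0,0,0]},
  {"claw":255,"dp":[-0.0039,0,0.0003],"angular":[0,0,0]},
  {"claw":255,"dp":[-0.0039,0,0.0006],"angular":[0,0,0]},
  {"claw":255,"dp":[-0.0038,0,0.0008],"angular":[0,0,0]},
  {"claw":255,"dp":[-0.0038,0,0.0011],"angular":[0,0,0]},
  {"claw":255,"dp":[-0.003,0,0.001],"angular":[0,0,0]},
  {"claw":255,"dp":[0,0,0],"angular":[0,0,0]},
])

```text
clock: 6.25
tcp_pos: [0.6502, 0.0984, 0.0985]
orientation: [0.002, -0.008, 1.0, 0.0]
wrist_force: [0.5, 3.0, 5.1]
finger_gap: 0.0391
```

Emit:
play_rows([
  {"claw":0,"dp":[0,0,0],"angular":[0,0,0]},
  {"claw":0,"dp":[0,0,0],"angular":[0,0,0]},
  {"claw":0,"dp":[0,0,0],"angular":[0,0,0]},
  {"claw":0,"dp":[0,0,0],"angular":[0,0,0]},
  {"claw":0,"dp":[0,0,-0.02],"angular":[0,0,0]},
  {"claw":0,"dp":[0,0,-0.035],"angular":[0,0,0]},
  {"claw":0,"dp":[0,0,-0.035],"angular":[0,0,0]},
  {"claw":0,"dp":[0,0,-0.01],"angular":[0,0,0]},
])

```text
clock: 6.92
tcp_pos: [0.6502, 0.0981, 0.2037]
orientation: [0.004, -0.008, 1.0, -0.0]
wrist_force: [0.6, 0.9, 0.6]
finger_gap: 0.0853
```

Run:
```python
from h import *
st(); look("side","d1")
P=cloud("d1").reshape(-1,3); q=P[np.isfinite(P[:,2])&(P[:,0]>.56)&(P[:,0]<.7)&(P[:,1]>.06)&(P[:,1]<.14)&(P[:,2]>.09)&(P[:,2]<.125)]
print(len(q),cv2.minAreaRect(q[:,:2].astype(np.float32)*1000),q.max(0))
plan([.490,-.104,.15],-167,15,0,1)
```

```text
t 6.92 p [0.6502 0.0981 0.2037] yaw -179.12 z [ 0.007 -0.    -1.   ] F [0.6 0.9 0.6] gap 0.0853 j [ 0.03  0.48  0.21  1.29 -0.    0.01]
203 ((628.1976928710938, 100.5577392578125), (40.76229476928711, 59.26109313964844), 88.64364624023438) [0.65824678 0.12046052 0.11374862]
[{"claw": 0, "dp": [0.011, -0.0133, 0.0035], "angular": [-0.01, 0.03, -0.81]}, {"claw": 0, "dp": [0.0111, -0.0132, 0.0035], "angular": [-0.01, 0.03, -0.81]}, {"claw": 0, "dp": [0.0113, -0.013, 0.0035], "angular": [-0.01, 0.03, -0.81]}, {"claw": 0, "dp": [0.0115, -0.0128, 0.0035], "angular": [-0.01, 0.03, -0.81]}, {"claw": 0, "dp": [0.0117, -0.0127, 0.0035], "angular": [-0.01, 0.03, -0.81]}, {"claw": 0, "dp": [0.0119, -0.0125, 0.0035], "angular": [-0.01, 0.03, -0.81]}, {"claw": 0, "dp": [0.012, -0.0123, 0.0035], "angular": [-0.01, 0.03, -0.81]}, {"claw": 0, "dp": [0.0122, -0.0122, 0.0036], "angular": [-0.01, 0.03, -0.81]}]
[{"claw": 0, "dp": [0.0124, -0.012, 0.0036], "angular": [-0.01, 0.03, -0.81]}, {"claw": 0, "dp": [0.0125, -0.0118, 0.0036], "angular": [-0.01, 0.03, -0.81]}, {"claw": 0, "dp": [0.0127, -0.0116, 0.0036], "angular": [-0.01, 0.03, -0.81]}, {"claw": 0, "dp": [0.0129, -0.0115, 0.0036], "angular": [-0.01, 0.03, -0.81]}, {"claw": 0, "dp": [0.013, -0.0113, 0.0036], "angular": [-0.01, 0.03, -0.81]}, {"claw": 0, "dp": [0.0132, -0.0111, 0.0036], "angular": [-0.01, 0.03, -0.81]}, {"claw": 0, "dp": [0.0133, -0.0109, 0.0036], "angular": [-0.01, 0.03, -0.81]}, {"claw": 0, "dp": [0, 0, 0], "angular": [0, 0, 0]}]
```

The clip is up: the bar's far edge is at x = 0.658 and its top at z = 0.114, as expected. Now for the plate.

Emit:
play_rows([
  {"claw":0,"dp":[0.011,-0.0133,0.0035],"angular":[0,0,-0.8]},
  {"claw":0,"dp":[0.011,-0.0132,0.0035],"angular":[0,0,-0.8]},
  {"claw":0,"dp":[0.0113,-0.013,0.0035],"angular":[0,0,-0.8]},
  {"claw":0,"dp":[0.0115,-0.0128,0.0035],"angular":[0,0.1,-0.8]},
  {"claw":0,"dp":[0.0117,-0.0127,0.0035],"angular":[0,0.1,-0.8]},
  {"claw":0,"dp":[0.0119,-0.0125,0.0035],"angular":[0,0.1,-0.8]},
  {"claw":0,"dp":[0.012,-0.0123,0.0035],"angular":[0,0.1,-0.8]},
  {"claw":0,"dp":[0.0122,-0.0122,0.0035],"angular":[0,0,-0.8]},
])

```text
clock: 7.63
tcp_pos: [0.5609, -0.0102, 0.1688]
orientation: [-0.004, -0.064, 0.998, -0.0]
wrist_force: [0.3, -0.8, 0.4]
finger_gap: 0.0857
```

Emit:
play_rows([
  {"claw":0,"dp":[0.0124,-0.012,0.0036],"angular":[0,0,-0.8]},
  {"claw":0,"dp":[0.0125,-0.0118,0.0036],"angular":[0,0,-0.8]},
  {"claw":0,"dp":[0.0127,-0.0116,0.0036],"angular":[0,0,-0.8]},
  {"claw":0,"dp":[0.0129,-0.0115,0.0036],"angular":[0,0,-0.9]},
  {"claw":0,"dp":[0.013,-0.0113,0.0036],"angular":[0,0,-0.9]},
  {"claw":0,"dp":[0.0132,-0.0111,0.0036],"angular":[0,0,-0.8]},
  {"claw":0,"dp":[0.0133,-0.0109,0.0036],"angular":[0,0,-0.8]},
  {"claw":0,"dp":[0,0,0],"angular":[0,0,0]},
])

```text
clock: 8.3
tcp_pos: [0.4841, -0.1051, 0.1438]
orientation: [-0.005, -0.113, 0.994, 0.0]
wrist_force: [-0.3, 0.4, -0.2]
finger_gap: 0.0859
```

```bash
cat >> h.py <<'E'
def plates(fn,lo=.006,hi=.014):
    P=cloud(fn); m=(np.isfinite(P[...,2])&(P[...,2]>lo)&(P[...,2]<hi)).astype(np.uint8)
    n,l,s,c=cv2.connectedComponentsWithStats(m)
    for i in range(1,n):
        if s[i,4]>1500: print(c[i].round(),s[i,4],cv2.minAreaRect(P[l==i][:,:2].astype(np.float32)*1000),np.median(P[l==i][:,2]))
E
python3 - <<'E'
from h import *
st(); look("wrist","w3"); plates("w3")
E
```

```text
t 8.3 p [ 0.4841 -0.1051  0.1438] yaw -167.04 z [-0.011 -0.    -1.   ] F [-0.3  0.4 -0.2] gap 0.0859 j [-0.37  0.22 -0.32  1.04 -0.   -0.6 ]
[332.  41.] 6195 ((355.4312438964844, -128.33152770996094), (66.94317626953125, 59.96118927001953), 4.957695960998535) 0.009664873522655104
[575.  79.] 9585 ((339.2728271484375, 79.74405670166016), (60.167945861816406, 107.70086669921875), 26.911373138427734) 0.009730017592526119
[111. 125.] 5498 ((465.9512939453125, -300.943115234375), (71.53453063964844, 71.75534057617188), 21.58574104309082) 0.009586775813244741
[323. 205.] 7701 ((498.5591735839844, -102.0818099975586), (120.19258880615234, 60.134010314941406), 13.228482246398926) 0.009669958422993341
```

View pics/w3.png

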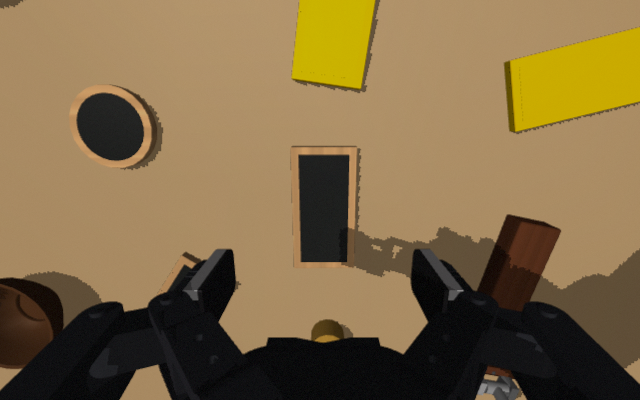

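The long plate at (324,207) lies centred between the fingers, with no bystander in the way. I'll go down to it.

Run:
```python
from h import *
plan([.4841,-.1053,.014],-166.8,6,0,2)
```

```text
[{"claw": 0, "dp": [0.0, -0.0001, 0.0217], "angular": [0.02, -0.09, -0.04]}, {"claw": 0, "dp": [0.0001, -0.0001, 0.0217], "angular": [0.02, -0.09, -0.04]}, {"claw": 0, "dp": [0.0001, -0.0001, 0.0217], "angular": [0.02, -0.09, -0.04]}, {"claw": 0, "dp": [0.0001, -0.0001, 0.0217], "angular": [0.02, -0.09, -0.04]}, {"claw": 0, "dp": [0.0002, -0.0001, 0.0217], "angular": [0.02, -0.09, -0.04]}, {"claw": 0, "dp": [0.0002, -0.0001, 0.0217], "angular": [0.02, -0.09, -0.04]}, {"claw": 0, "dp": [0, 0, 0], "angular": [0, 0, 0]}, {"claw": 0, "dp": [0, 0, 0], "angular": [0, 0, 0]}]
```

Emit:
play_rows([
  {"claw":0,"dp":[0,0,0.022],"angular":[0,-0.1,0]},
  {"claw":0,"dp":[0,0,0.022],"angular":[0,-0.1,0]},
  {"claw":0,"dp":[0,0,0.022],"angular":[0,-0.1,0]},
  {"claw":0,"dp":[0,0,0.022],"angular":[0,-0.1,0]},
  {"claw":0,"dp":[0,0,0.022],"angular":[0,-0.1,-0.1]},
  {"claw":0,"dp":[0,0,0.018],"angular":[0,-0.1,-0.1]},
  {"claw":48,"dp":[0,0,0],"angular":[0,0,0]},
  {"claw":48,"dp":[0,0,0],"angular":[0,0,0]},
])

```text
clock: 9.02
tcp_pos: [0.4858, -0.1029, 0.0167]
orientation: [0.001, -0.116, 0.993, 0.001]
wrist_force: [0.3, 0.0, 0.3]
finger_gap: 0.0693
```

Emit:
play_rows([
  {"claw":48,"dp":[0,0,0.002],"angular":[0,0,0]},
  {"claw":48,"dp":[0,0,0.0],"angular":[0,0,0]},
  {"claw":48,"dp":[0,0,0.002],"angular":[0,0,0]},
  {"claw":48,"dp":[0,0,0.0],"angular":[0,0,0]},
  {"claw":48,"dp":[0,0,0],"angular":[0,0,0]},
  {"claw":48,"dp":[0,0,0],"angular":[0,0,0]},
  {"claw":48,"dp":[0,0,0],"angular":[0,0,0]},
  {"claw":48,"dp":[0,0,0],"angular":[0,0,0]},
])

```text
clock: 9.68
tcp_pos: [0.4866, -0.1039, 0.0137]
orientation: [0.002, -0.116, 0.993, 0.001]
wrist_force: [0.2, 0.2, 0.3]
finger_gap: 0.0691
```

Run:
```python
from h import *
st(); look("wrist","w4"); look("side","d4"); crop("w4","w4c",170,180,490,400,2)
P=cloud("w4")
# lowest points of fingers: pad tips near columns
z=P[...,2]
for v in range(230,330,8): print(v,[ (round(float(z[v,u])*1e3)) if np.isfinite(z[v,u]) else -99 for u in range(180,480,12)])
```

```text
t 9.68 p [ 0.4866 -0.1039  0.0137] yaw -166.71 z [ 0.003  0.002 -1.   ] F [0.2 0.2 0.3] gap 0.0691 j [-0.37  0.35 -0.5   0.71  0.   -0.61]
230 [0, 0, 0, 0, 0, 0, 0, 10, 9, 8, 9, 9, 10, 10, 9, 10, 10, 0, 1, 1, 1, 0, 1, 0, 0]
238 [-1, 0, 1, 1, 0, 0, 0, 10, 9, 10, 11, 9, 10, 10, 11, 9, 10, 1, 1, 1, 1, 0, 0, -1, 1]
246 [0, 0, 0, 1, 1, 20, 14, 0, 10, 9, 9, 10, 10, 11, 10, 10, 10, 0, 19, 20, 0, 0, 0, 1, 0]
254 [0, 1, 1, 1, 20, 28, 14, 0, 11, 9, 10, 9, 9, 10, 9, 10, 9, 0, 19, 29, 20, 0, -1, 1, 0]
262 [1, 1, 1, 28, 35, 35, 15, 0, 9, 11, 9, 9, 9, 11, 10, 10, 10, 1, 21, 36, 37, 0, 0, 2, 1]
270 [0, 1, 0, 35, 43, 36, 16, 1, 10, 10, 10, 10, 10, 10, 10, 9, 9, 0, 21, 40, 42, 35, 0, 1, 0]
278 [0, 0, 41, 49, 49, 35, 18, 0, 9, 9, 10, 9, 10, 10, 11, 9, 10, 0, 24, 40, 48, 48, 0, 0, 2]
286 [1, 58, 58, 55, 50, 37, 18, -99, 9, 10, 9, 10, 9, 10, 9, 10, 8, 0, 24, 41, 51, 55, 57, 55, 0]
294 [0, 60, 61, 60, 50, 39, 1, 1, 9, 10, 10, 9, 10, 10, 9, 10, 9, 0, 0, 42, 50, 60, 60, 60, 0]
302 [58, 66, 64, 64, 50, 39, 1, -1, 9, 10, 10, 10, 10, 10, 10, 9, 8, 1, 1, 44, 65, 65, 65, 64, 58]
310 [62, 69, 69, 75, 75, 41, 0, -1, 10, 11, 10, 9, 11, 10, 9, 9, 9, 1, 1, 44, 76, 75, 69, 69, 62]
318 [65, 79, 79, 79, 79, 0, 0, 1, 10, 11, 9, 10, 9, 10, 10, 10, 10, -1, 0, 78, 79, 79, 78, 79, 66]
326 [65, -99, 82, 82, 83, 83, 1, 0, 9, 10, 10, 9, 10, 10, 10, 9, 9, 2, -1, 83, 82, 82, 82, 82, 65]
```

View pics/w4c.png

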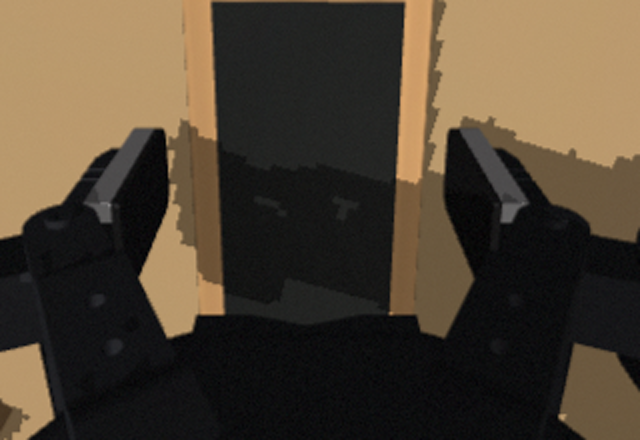

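The plate is centred between the pads. The fingertips read about 14 mm up by depth, so they need to go 9 mm lower.

Emit:
play_rows([
  {"claw":48,"dp":[0,0,0.004],"angular":[0,0,0]},
  {"claw":48,"dp":[0,0,0.003],"angular":[0,0,0]},
  {"claw":48,"dp":[0,0,0.002],"angular":[0,0,0]},
  {"claw":48,"dp":[0,0,0],"angular":[0,0,0]},
  {"claw":255,"dp":[0,0,0],"angular":[0,0,0]},
  {"claw":255,"dp":[0,0,0],"angular":[0,0,0]},
  {"claw":255,"dp":[0,0,0],"angular":[0,0,0]},
  {"claw":255,"dp":[0,0,0],"angular":[0,0,0]},
], force=45)

```text
clock: 10.45
tcp_pos: [0.4866, -0.1038, 0.0046]
orientation: [0.002, -0.116, 0.993, 0.001]
wrist_force: [0.0, 0.4, 0.1]
finger_gap: 0.0587
```

Emit:
play_rows([
  {"claw":255,"dp":[0,0,0],"angular":[0,0,0]},
  {"claw":255,"dp":[0,0,-0.005],"angular":[0,0,0]},
  {"claw":255,"dp":[0,0,-0.02],"angular":[0,0,0]},
  {"claw":255,"dp":[0,0,-0.03],"angular":[0,0,0]},
  {"claw":255,"dp":[0,0,-0.03],"angular":[0,0,0]},
  {"claw":255,"dp":[0,0,-0.005],"angular":[0,0,0]},
  {"claw":255,"dp":[0,0,0],"angular":[0,0,0]},
  {"claw":255,"dp":[0,0,0],"angular":[0,0,0]},
])

```text
clock: 11.12
tcp_pos: [0.4863, -0.104, 0.0947]
orientation: [0.002, -0.116, 0.993, 0.0]
wrist_force: [0.1, -0.5, -0.9]
finger_gap: 0.0585
```

```bash
cat >> h.py <<'E'
def held(fn,zlo,zhi,x0,x1,y0,y1):
    P=cloud(fn).reshape(-1,3); q=P[np.isfinite(P[:,2])&(P[:,0]>x0)&(P[:,0]<x1)&(P[:,1]>y0)&(P[:,1]<y1)&(P[:,2]>zlo)&(P[:,2]<zhi)]
    A=np.c_[q[:,:2]-q[:,:2].mean(0),np.ones(len(q))]; c=np.linalg.lstsq(A,q[:,2],rcond=None)[0]
    print(fn,len(q),"rect",cv2.minAreaRect(q[:,:2].astype(np.float32)*1000),"plane slopes",c[:2].round(4),"z",c[2].round(4))
E
python3 - <<'E'
from h import *
st(); look("wrist","w5"); look("side","d5"); z=env.get_state()["tcp_pos"][2]
for f in ("w5","d5"): held(f,z-.008,z+.020,.40,.57,-.16,-.05)
P=cloud("w5"); print((P[100:310:20,325]*1e3).round(1))
E
```

```text
t 11.12 p [ 0.4863 -0.104   0.0947] yaw -166.71 z [ 0.004  0.001 -1.   ] F [ 0.1 -0.5 -0.9] gap 0.0585 j [-0.37  0.26 -0.4   0.91  0.   -0.61]
w5 22849 rect ((484.6052551269531, -105.73393249511719), (92.30154418945312, 85.9201889038086), 12.133647918701172) plane slopes [0.009  0.0021] z 0.1001
d5 544 rect ((497.02978515625, -94.08993530273438), (120.54605865478516, 73.62032318115234), 10.750480651855469) plane slopes [-0.0004 -0.0224] z 0.0977
[[ 4.078e+02 -1.219e+02 -3.000e-01]
 [ 4.215e+02 -1.186e+02  1.000e-01]
 [ 4.357e+02 -1.152e+02  3.000e-01]
 [ 4.503e+02 -1.117e+02  4.000e-01]
 [ 4.449e+02 -1.138e+02  9.950e+01]
 [ 4.537e+02 -1.117e+02  9.990e+01]
 [ 4.629e+02 -1.095e+02  1.000e+02]
 [ 4.724e+02 -1.073e+02  1.006e+02]
 [ 4.829e+02 -1.047e+02  9.950e+01]
 [ 4.929e+02 -1.024e+02  1.004e+02]
 [ 5.044e+02 -9.960e+01  9.960e+01]]
```

Run:
```python
from h import *
plan([.4756,.0942,.075],-178.9,14,255,2)
```

```text
[{"claw": 255, "dp": [-0.0026, 0.0139, 0.0013], "angular": [0.01, 0.01, 0.87]}, {"claw": 255, "dp": [-0.0024, 0.0139, 0.0013], "angular": [0.01, 0.01, 0.87]}, {"claw": 255, "dp": [-0.0022, 0.014, 0.0013], "angular": [0.01, 0.01, 0.87]}, {"claw": 255, "dp": [-0.0019, 0.014, 0.0013], "angular": [0.01, 0.01, 0.87]}, {"claw": 255, "dp": [-0.0017, 0.014, 0.0013], "angular": [0.01, 0.01, 0.87]}, {"claw": 255, "dp": [-0.0015, 0.0141, 0.0013], "angular": [0.01, 0.01, 0.87]}, {"claw": 255, "dp": [-0.0013, 0.0141, 0.0013], "angular": [0.01, 0.01, 0.87]}, {"claw": 255, "dp": [-0.0011, 0.0141, 0.0013], "angular": [0.01, 0.01, 0.87]}]
[{"claw": 255, "dp": [-0.0009, 0.0141, 0.0013], "angular": [0.01, 0.01, 0.87]}, {"claw": 255, "dp": [-0.0007, 0.0141, 0.0013], "angular": [0.01, 0.01, 0.87]}, {"claw": 255, "dp": [-0.0004, 0.0141, 0.0013], "angular": [0.01, 0.01, 0.87]}, {"claw": 255, "dp": [-0.0002, 0.0141, 0.0013], "angular": [0.01, 0.01, 0.87]}, {"claw": 255, "dp": [-0.0, 0.0141, 0.0013], "angular": [0.01, 0.01, 0.87]}, {"claw": 255, "dp": [0.0002, 0.0141, 0.0013], "angular": [0.01, 0.01, 0.87]}, {"claw": 255, "dp": [0, 0, 0], "angular": [0, 0, 0]}, {"claw": 255, "dp": [0, 0, 0], "angular": [0, 0, 0]}]
```

Emit:
play_rows([
  {"claw":255,"dp":[-0.0026,0.014,0.0013],"angular":[0,0,0.87]},
  {"claw":255,"dp":[-0.0024,0.014,0.0013],"angular":[0,0,0.87]},
  {"claw":255,"dp":[-0.0022,0.014,0.0013],"angular":[0,0,0.87]},
  {"claw":255,"dp":[-0.002,0.014,0.0013],"angular":[0,0,0.87]},
  {"claw":255,"dp":[-0.0017,0.014,0.0013],"angular":[0,0,0.87]},
  {"claw":255,"dp":[-0.0015,0.014,0.0013],"angular":[0,0,0.87]},
  {"claw":255,"dp":[-0.0013,0.014,0.0013],"angular":[0,0,0.87]},
  {"claw":255,"dp":[-0.001,0.014,0.0013],"angular":[0,0,0.87]},
])

```text
clock: 11.88
tcp_pos: [0.4794, 0.0098, 0.0826]
orientation: [0.0, -0.055, 0.998, 0.001]
wrist_force: [0.5, 0.1, 0.0]
finger_gap: 0.0583
```

Emit:
play_rows([
  {"claw":255,"dp":[-0.001,0.0141,0.0013],"angular":[0,0,0.87]},
  {"claw":255,"dp":[-0.0007,0.0141,0.0013],"angular":[0,0,0.87]},
  {"claw":255,"dp":[-0.0004,0.0141,0.0013],"angular":[0,0,0.87]},
  {"claw":255,"dp":[-0.0002,0.0141,0.0013],"angular":[0,0,0.87]},
  {"claw":255,"dp":[0,0.0141,0.0013],"angular":[0,0,0.87]},
  {"claw":255,"dp":[0.0002,0.0141,0.0013],"angular":[0,0,0.87]},
  {"claw":255,"dp":[0,0,0],"angular":[0,0,0]},
  {"claw":255,"dp":[0,0,0],"angular":[0,0,0]},
])

```text
clock: 12.55
tcp_pos: [0.4756, 0.0939, 0.0753]
orientation: [0.0, -0.011, 1.0, 0.001]
wrist_force: [-0.3, -0.3, -0.4]
finger_gap: 0.0585
```

Run:
```python
from h import *
st(); look("wrist","w6"); look("scene","s6")
plan([.4756,.0942,.032],-178.9,6,255,2)
P=cloud("w6"); z=env.get_state()["tcp_pos"][2]
q=P[np.isfinite(P[...,2])&(abs(P[...,2]-z-.0053)<.004)&(P[...,0]<.472)&(P[...,0]>.41)]
print("plate rear part",cv2.minAreaRect(q[:,:2].astype(np.float32)*1000))
q=P[np.isfinite(P[...,2])&(abs(P[...,2]-.047)<.003)&(P[...,0]>.5)&(abs(P[...,1]-.096)<.06)]
print("lips",len(q), q.min(0) if len(q) else 0,q.max(0) if len(q) else 0)
```

```text
t 12.55 p [0.4756 0.0939 0.0753] yaw -178.78 z [ 0.     0.001 -1.   ] F [-0.3 -0.3 -0.4] gap 0.0585 j [ 0.03  0.26 -0.46  0.86  0.    0.01]
[{"claw": 255, "dp": [0.0001, 0.0002, 0.0073], "angular": [0.01, 0.02, 0.0]}, {"claw": 255, "dp": [0.0001, 0.0002, 0.0073], "angular": [0.01, 0.02, 0.0]}, {"claw": 255, "dp": [0.0001, 0.0002, 0.0073], "angular": [0.01, 0.02, 0.0]}, {"claw": 255, "dp": [0.0001, 0.0002, 0.0073], "angular": [0.01, 0.02, 0.0]}, {"claw": 255, "dp": [0.0001, 0.0002, 0.0073], "angular": [0.01, 0.02, 0.0]}, {"claw": 255, "dp": [0.0001, 0.0002, 0.0073], "angular": [0.01, 0.02, 0.0]}, {"claw": 255, "dp": [0, 0, 0], "angular": [0, 0, 0]}, {"claw": 255, "dp": [0, 0, 0], "angular": [0, 0, 0]}]
plate rear part ((450.1296691894531, 92.69219970703125), (44.29930877685547, 85.4511489868164), 0.7219128012657166)
lips 0 0 0
```

View pics/w6.png

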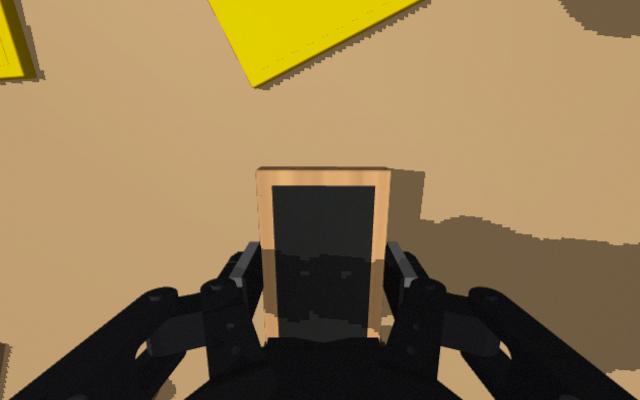

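The plate is held square and centred (edges at columns 257 and 390, mid 323). I'll descend to slot height and check the alignment from the fixed cameras.

Emit:
play_rows([
  {"claw":255,"dp":[0,0,0.0075],"angular":[0,0,0]},
  {"claw":255,"dp":[0,0,0.0075],"angular":[0,0,0]},
  {"claw":255,"dp":[0,0,0.0075],"angular":[0,0,0]},
  {"claw":255,"dp":[0,0,0.0075],"angular":[0,0,0]},
  {"claw":255,"dp":[0,0,0.0075],"angular":[0,0,0]},
  {"claw":255,"dp":[0,0,0.005],"angular":[0,0,0]},
  {"claw":255,"dp":[0,0,0],"angular":[0,0,0]},
  {"claw":255,"dp":[0,0,0],"angular":[0,0,0]},
])

```text
clock: 13.32
tcp_pos: [0.4766, 0.0936, 0.0337]
orientation: [0.001, -0.01, 1.0, 0.001]
wrist_force: [-0.2, 0.8, -0.5]
finger_gap: 0.0586
```

Run:
```python
from h import *
st(); look("side","d7"); look("scene","s7")
for fn in ("d7","s7"):
    P=cloud(fn); ok=np.isfinite(P[...,2])
    q=P[ok&(abs(P[...,2]-.038)<.004)&(P[...,0]>.505)&(P[...,0]<.556)&(P[...,1]>.04)&(P[...,1]<.16)]
    r=P[ok&(abs(P[...,2]-.0465)<.003)&(P[...,0]>.565)&(P[...,0]<.61)&(P[...,1]>.03)&(P[...,1]<.17)]
    for n,a in(("plate",q),("lips",r)): print(fn,n,len(a),np.percentile(a,[1,99],0).round(4).tolist(),np.median(a[:,2]).round(4)) if len(a) else 0
a=[cv2.resize(cv2.imread("pics/d7.png")[190:290,250:390],None,fx=4.2,fy=4.2,interpolation=3)[:,:400],cv2.resize(cv2.imread("pics/s7.png")[190:290,270:390],None,fx=4.2,fy=4.2,interpolation=3)[:,:400]]
cv2.imwrite("pics/c7.png",np.hstack(a))
```

```text
t 13.32 p [0.4766 0.0936 0.0337] yaw -178.89 z [ 0.002  0.002 -1.   ] F [-0.2  0.8 -0.5] gap 0.0586 j [ 0.03  0.31 -0.51  0.75  0.    0.01]
d7 plate 225 [[0.5061, 0.068, 0.0346], [0.5492, 0.1261, 0.041]] 0.0379
d7 lips 189 [[0.5684, 0.0545, 0.0436], [0.6091, 0.1446, 0.0481]] 0.0458
s7 plate 413 [[0.5059, 0.064, 0.0343], [0.5519, 0.1234, 0.0419]] 0.0398
s7 lips 207 [[0.5706, 0.059, 0.0438], [0.6093, 0.1415, 0.0495]] 0.0473
```

View pics/c7.png

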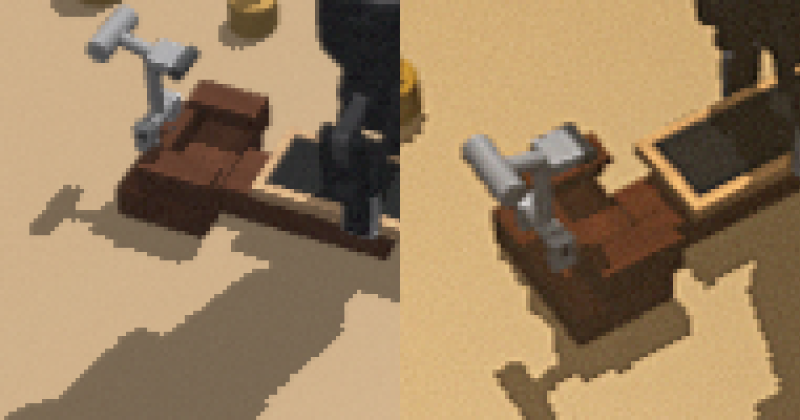

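The clip has stayed up and the plate is in front of the mouth. It sits about 1.4 mm low in y and 2.5 mm high in z, so I'll correct both and insert.

Emit:
play_rows([
  {"claw":255,"dp":[0,0.0014,0.0025],"angular":[0,0,0]},
  {"claw":255,"dp":[0,0,0],"angular":[0,0,0]},
  {"claw":255,"dp":[-0.005,0,0],"angular":[0,0,0]},
  {"claw":255,"dp":[-0.005,0,0],"angular":[0,0,0]},
  {"claw":255,"dp":[-0.005,0,0],"angular":[0,0,0]},
  {"claw":255,"dp":[-0.005,0,0],"angular":[0,0,0]},
  {"claw":255,"dp":[-0.005,0,0],"angular":[0,0,0]},
  {"claw":255,"dp":[-0.005,0,0],"angular":[0,0,0]},
])

```text
clock: 14.08
tcp_pos: [0.5077, 0.0956, 0.0318]
orientation: [0.002, -0.01, 1.0, 0.001]
wrist_force: [0.5, 0.3, -0.9]
finger_gap: 0.0586
```

```bash
python3 -c "
from h import *
st()"
```

```text
t 14.08 p [0.5077 0.0956 0.0318] yaw -178.89 z [ 0.004  0.002 -1.   ] F [ 0.5  0.3 -0.9] gap 0.0586 j [ 0.03  0.36 -0.44  0.77  0.    0.01]
```

Emit:
play_rows([
  {"claw":255,"dp":[-0.003,0,0],"angular":[0,0,0]},
  {"claw":255,"dp":[-0.003,0,0],"angular":[0,0,0]},
  {"claw":255,"dp":[-0.003,0,0],"angular":[0,0,0]},
  {"claw":255,"dp":[-0.003,0,0],"angular":[0,0,0]},
  {"claw":255,"dp":[-0.003,0,0],"angular":[0,0,0]},
  {"claw":255,"dp":[-0.003,0,0],"angular":[0,0,0]},
  {"claw":255,"dp":[-0.003,0,0],"angular":[0,0,0]},
  {"claw":255,"dp":[-0.003,0,0],"angular":[0,0,0]},
])

```text
clock: 14.75
tcp_pos: [0.5312, 0.0961, 0.0319]
orientation: [0.002, -0.01, 1.0, 0.001]
wrist_force: [-0.5, 0.7, 0.2]
finger_gap: 0.0589
```

Emit:
play_rows([
  {"claw":255,"dp":[-0.001,0,0.001],"angular":[0,0,0]},
  {"claw":255,"dp":[-0.001,0,0.001],"angular":[0,0,0]},
  {"claw":255,"dp":[-0.001,0,0],"angular":[0,0,0]},
  {"claw":255,"dp":[0,0,0],"angular":[0,0,0]},
  {"claw":255,"dp":[0,0,0],"angular":[0,0,0]},
  {"claw":255,"dp":[0,0,0],"angular":[0,0,0]},
  {"claw":255,"dp":[0,0,0],"angular":[0,0,0]},
  {"claw":255,"dp":[0,0,0],"angular":[0,0,0]},
])

```text
clock: 15.42
tcp_pos: [0.5339, 0.0961, 0.0299]
orientation: [0.002, -0.01, 1.0, 0.001]
wrist_force: [-1.1, -0.5, -0.0]
finger_gap: 0.0584
```

Emit:
play_rows([
  {"claw":255,"dp":[-0.001,0,0],"angular":[0,0,0]},
  {"claw":255,"dp":[0,0,0],"angular":[0,0,0]},
  {"claw":255,"dp":[-0.001,0,0],"angular":[0,0,0]},
  {"claw":255,"dp":[0,0,0],"angular":[0,0,0]},
  {"claw":255,"dp":[-0.001,0,0],"angular":[0,0,0]},
  {"claw":255,"dp":[0,0,0],"angular":[0,0,0]},
  {"claw":255,"dp":[0,0,0],"angular":[0,0,0]},
  {"claw":255,"dp":[0,0,0],"angular":[0,0,0]},
])

```text
clock: 16.08
tcp_pos: [0.5358, 0.0961, 0.0295]
orientation: [0.001, -0.01, 1.0, 0.001]
wrist_force: [-4.5, -1.0, 0.5]
finger_gap: 0.0587
```

Emit:
play_rows([
  {"claw":255,"dp":[-0.001,0,0],"angular":[0,0,0]},
  {"claw":255,"dp":[0,0,0.001],"angular":[0,0,0]},
  {"claw":255,"dp":[-0.001,0,0],"angular":[0,0,0]},
  {"claw":255,"dp":[0,0,0],"angular":[0,0,0]},
  {"claw":255,"dp":[0,0,0],"angular":[0,0,0]},
  {"claw":255,"dp":[0,0,0],"angular":[0,0,0]},
  {"claw":255,"dp":[0,0,0],"angular":[0,0,0]},
  {"claw":255,"dp":[0,0,0],"angular":[0,0,0]},
])

```text
clock: 16.75
tcp_pos: [0.5358, 0.0961, 0.0286]
orientation: [-0.001, -0.01, 1.0, 0.001]
wrist_force: [-10.9, -0.6, 6.6]
finger_gap: 0.0585
```

Run:
```python
from h import *
st(); look("wrist","w8")
P=cloud("w8"); print((P[150:330:12,323]*1e3).round(1))
```

```text
t 16.75 p [0.5358 0.0961 0.0286] yaw -178.87 z [-0.002  0.001 -1.   ] F [-10.9  -0.6   6.6] gap 0.0585 j [ 0.03  0.41 -0.36  0.8   0.    0.01]
[[481.4  94.1  23.9]
 [486.9  94.2  24.6]
 [490.9  94.3  33. ]
 [496.3  94.4  33.2]
 [501.5  94.5  34.7]
 [507.8  94.7  32.3]
 [513.2  94.8  33.6]
 [519.1  94.9  33.9]
 [524.7  95.   34.8]
 [531.5  95.1  33.6]
 [537.8  95.3  33.7]
 [544.8  95.4  32.9]
 [550.8  95.5  34.1]
 [557.4  95.7  34.4]
 [563.9  95.8  35. ]]
```

The plate is at the back stop (10.9 N in x with no further travel) and on the bed (6.6 N up, top at z = 0.034, rear edge at 0.488 as expected). I'll release it.

Emit:
play_rows([
  {"claw":30,"dp":[0,0,0],"angular":[0,0,0]},
  {"claw":0,"dp":[0,0,0],"angular":[0,0,0]},
  {"claw":0,"dp":[0,0,0],"angular":[0,0,0]},
  {"claw":0,"dp":[0.002,0,-0.01],"angular":[0,0,0]},
  {"claw":0,"dp":[0,0,-0.03],"angular":[0,0,0]},
  {"claw":0,"dp":[0,0,-0.04],"angular":[0,0,0]},
  {"claw":0,"dp":[0,0,-0.04],"angular":[0,0,0]},
  {"claw":0,"dp":[0,0,-0.04],"angular":[0,0,0]},
])

```text
clock: 17.47
tcp_pos: [0.5363, 0.0959, 0.1915]
orientation: [0.002, -0.01, 1.0, 0.001]
wrist_force: [1.6, -0.0, -0.7]
finger_gap: 0.0855
```

Run:
```python
from h import *
look("side","d9"); look("scene","s9"); look("wrist","w9"); st()
P=cloud("w9"); ok=np.isfinite(P[...,2])
q=P[ok&(abs(P[...,2]-.034)<.004)&(P[...,0]>.47)&(P[...,0]<.565)&(abs(P[...,1]-.096)<.045)]
print("plate",cv2.minAreaRect(q[:,:2].astype(np.float32)*1000),q[:,2].mean())
P=cloud("d9").reshape(-1,3); q=P[np.isfinite(P[:,2])&(P[:,0]>.56)&(P[:,0]<.7)&(P[:,1]>.06)&(P[:,1]<.14)&(P[:,2]>.09)&(P[:,2]<.125)]
print("clip",len(q),q.max(0)); plan([.650,.0978,.195],-178.9,6,0,0)
```

```text
t 17.62 p [0.5395 0.096  0.194 ] yaw -178.89 z [ 0.013  0.002 -1.   ] F [-0.1 -1.  -0.5] gap 0.0853 j [ 0.03  0.27 -0.13  1.16  0.    0.01]
plate ((526.8622436523438, 94.72624969482422), (76.88477325439453, 60.0865364074707), 0.953548014163971) 0.03364290586991104
clip 203 [0.65790401 0.12076238 0.11464046]
[{"claw": 0, "dp": [-0.0184, -0.0001, 0.0001], "angular": [0.02, 0.13, 0.0]}, {"claw": 0, "dp": [-0.0184, -0.0001, 0.0], "angular": [0.02, 0.13, 0.0]}, {"claw": 0, "dp": [-0.0184, -0.0001, -0.0], "angular": [0.02, 0.13, 0.0]}, {"claw": 0, "dp": [-0.0184, -0.0001, -0.0], "angular": [0.02, 0.13, 0.0]}, {"claw": 0, "dp": [-0.0184, -0.0001, -0.0001], "angular": [0.02, 0.13, 0.0]}, {"claw": 0, "dp": [-0.0184, -0.0001, -0.0001], "angular": [0.02, 0.13, 0.0]}]
```

View pics/w9.png

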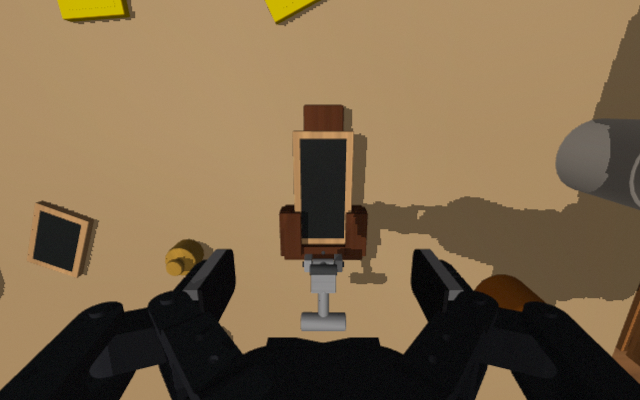

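The plate is home: rear edge at x = 0.488, yaw 0.95° like the holder, top at z = 0.034, and the clip is still up. Next I'll fetch the clip bar at (323,321).

Emit:
play_rows([
  {"claw":0,"dp":[-0.0184,0,0],"angular":[0,0,0]},
  {"claw":0,"dp":[-0.0184,0,0],"angular":[0,0,0]},
  {"claw":0,"dp":[-0.0184,0,0],"angular":[0,0,0]},
  {"claw":0,"dp":[-0.0184,0,0],"angular":[0,0,0]},
  {"claw":0,"dp":[-0.0184,0,0],"angular":[0,0,0]},
  {"claw":0,"dp":[-0.0184,0,0],"angular":[0,0,0]},
  {"claw":0,"dp":[0,0,0],"angular":[0,0,0]},
  {"claw":0,"dp":[0,0,0],"angular":[0,0,0]},
])

```text
clock: 18.28
tcp_pos: [0.6466, 0.0979, 0.1877]
orientation: [0.001, -0.01, 1.0, 0.001]
wrist_force: [-0.6, 0.3, -1.0]
finger_gap: 0.0855
```

```bash
python3 -c "
from h import *
st(); plan([.650,.098,.0985],-178.9,6,0,2)"
```

```text
t 18.28 p [0.6466 0.0979 0.1877] yaw -178.9 z [ 0.001  0.002 -1.   ] F [-0.6  0.3 -1. ] gap 0.0855 j [0.03 0.48 0.18 1.26 0.   0.01]
[{"claw": 0, "dp": [-0.0005, -0.0, 0.0149], "angular": [0.02, 0.01, 0.0]}, {"claw": 0, "dp": [-0.0005, -0.0, 0.0149], "angular": [0.02, 0.01, 0.0]}, {"claw": 0, "dp": [-0.0006, -0.0, 0.0149], "angular": [0.02, 0.01, 0.0]}, {"claw": 0, "dp": [-0.0006, -0.0, 0.0149], "angular": [0.02, 0.01, 0.0]}, {"claw": 0, "dp": [-0.0006, -0.0, 0.0149], "angular": [0.02, 0.01, 0.0]}, {"claw": 0, "dp": [-0.0006, -0.0, 0.0149], "angular": [0.02, 0.01, 0.0]}, {"claw": 0, "dp": [0, 0, 0], "angular": [0, 0, 0]}, {"claw": 0, "dp": [0, 0, 0], "angular": [0, 0, 0]}]
```

Emit:
play_rows([
  {"claw":0,"dp":[-0.0006,0,0.015],"angular":[0,0,0]},
  {"claw":0,"dp":[-0.0006,0,0.015],"angular":[0,0,0]},
  {"claw":0,"dp":[-0.0006,0,0.015],"angular":[0,0,0]},
  {"claw":0,"dp":[-0.0006,0,0.015],"angular":[0,0,0]},
  {"claw":0,"dp":[-0.0006,0,0.015],"angular":[0,0,0]},
  {"claw":0,"dp":[-0.0006,0,0.015],"angular":[0,0,0]},
  {"claw":0,"dp":[0,0,0],"angular":[0,0,0]},
  {"claw":0,"dp":[0,0,0],"angular":[0,0,0]},
], force=30)

```text
clock: 18.95
tcp_pos: [0.6488, 0.0983, 0.0984]
orientation: [0.0, -0.01, 1.0, 0.001]
wrist_force: [0.8, -0.3, 0.5]
finger_gap: 0.0849
```

Emit:
play_rows([
  {"claw":90,"dp":[0,0,0],"angular":[0,0,0]},
  {"claw":255,"dp":[0,0,0],"angular":[0,0,0]},
  {"claw":255,"dp":[0,0,0],"angular":[0,0,0]},
  {"claw":255,"dp":[0,0,0],"angular":[0,0,0]},
  {"claw":255,"dp":[0,0,0],"angular":[0,0,0]},
  {"claw":255,"dp":[0,0,0],"angular":[0,0,0]},
  {"claw":255,"dp":[0,0,0],"angular":[0,0,0]},
  {"claw":255,"dp":[0,0,0],"angular":[0,0,0]},
])

```text
clock: 19.62
tcp_pos: [0.6512, 0.0985, 0.1005]
orientation: [0.003, -0.01, 1.0, 0.001]
wrist_force: [-1.7, 0.0, 5.9]
finger_gap: 0.0391
```

Emit:
play_rows([
  {"claw":255,"dp":[0.0036,0,-0.0015],"angular":[0,0,0]},
  {"claw":255,"dp":[0.0037,0,-0.0013],"angular":[0,0,0]},
  {"claw":255,"dp":[0.0038,0,-0.0011],"angular":[0,0,0]},
  {"claw":255,"dp":[0.0038,0,-0.0008],"angular":[0,0,0]},
  {"claw":255,"dp":[0.0039,0,-0.0006],"angular":[0,0,0]},
  {"claw":255,"dp":[0.0039,0,-0.0003],"angular":[0,0,0]},
  {"claw":255,"dp":[0.0039,0,-0.0001],"angular":[0,0,0]},
  {"claw":255,"dp":[0.0039,0,0.0002],"angular":[0,0,0]},
])

```text
clock: 20.28
tcp_pos: [0.6232, 0.098, 0.106]
orientation: [0.005, -0.01, 1.0, 0.001]
wrist_force: [5.5, 1.6, 1.9]
finger_gap: 0.0393
```

Emit:
play_rows([
  {"claw":255,"dp":[0.0039,0,0.0004],"angular":[0,0,0]},
  {"claw":255,"dp":[0.0039,0,0.0006],"angular":[0,0,0]},
  {"claw":255,"dp":[0.0038,0,0.0009],"angular":[0,0,0]},
  {"claw":255,"dp":[0.0038,0,0.0011],"angular":[0,0,0]},
  {"claw":255,"dp":[0.0037,0,0.0014],"angular":[0,0,0]},
  {"claw":255,"dp":[0.0036,0,0.0016],"angular":[0,0,0]},
  {"claw":255,"dp":[0.0035,0,0.0018],"angular":[0,0,0]},
  {"claw":255,"dp":[0.0034,0,0.002],"angular":[0,0,0]},
])

```text
clock: 20.95
tcp_pos: [0.5925, 0.0975, 0.0973]
orientation: [0.004, -0.01, 1.0, 0.001]
wrist_force: [-1.7, 1.9, 10.2]
finger_gap: 0.0395
```

Emit:
play_rows([
  {"claw":255,"dp":[0.0032,0,0.0022],"angular":[0,0,0]},
  {"claw":255,"dp":[0.0031,0,0.0024],"angular":[0,0,0]},
  {"claw":255,"dp":[0.0029,0,0.0026],"angular":[0,0,0]},
  {"claw":255,"dp":[0.0028,0,0.0028],"angular":[0,0,0]},
  {"claw":255,"dp":[0.0026,0,0.0029],"angular":[0,0,0]},
  {"claw":255,"dp":[0,0,0],"angular":[0,0,0]},
  {"claw":255,"dp":[0,0,0],"angular":[0,0,0]},
  {"claw":255,"dp":[0,0,0],"angular":[0,0,0]},
])

```text
clock: 21.62
tcp_pos: [0.5748, 0.0973, 0.0822]
orientation: [0.001, -0.01, 1.0, 0.001]
wrist_force: [-4.4, 1.3, 6.9]
finger_gap: 0.0391
```

Emit:
play_rows([
  {"claw":0,"dp":[0,0,0],"angular":[0,0,0]},
  {"claw":0,"dp":[0,0,0],"angular":[0,0,0]},
  {"claw":0,"dp":[0,0,0],"angular":[0,0,0]},
  {"claw":0,"dp":[0,0,0],"angular":[0,0,0]},
  {"claw":0,"dp":[0,0,-0.02],"angular":[0,0,0]},
  {"claw":0,"dp":[0,0,-0.035],"angular":[0,0,0]},
  {"claw":0,"dp":[0,0,-0.04],"angular":[0,0,0]},
  {"claw":0,"dp":[0,0,-0.02],"angular":[0,0,0]},
])

```text
clock: 22.28
tcp_pos: [0.5771, 0.0966, 0.201]
orientation: [0.004, -0.01, 1.0, 0.001]
wrist_force: [2.0, 0.3, 0.6]
finger_gap: 0.0853
```

Run:
```python
from h import *
st(); look("wrist","w10"); look("side","d10"); look("scene","s10")
for f in("w10","d10"):
    P=cloud(f); ok=np.isfinite(P[...,2])
    q=P[ok&(abs(P[...,2]-.034)<.004)&(P[...,0]>.47)&(P[...,0]<.565)&(abs(P[...,1]-.096)<.045)]
    print(f,"plate",cv2.minAreaRect(q[:,:2].astype(np.float32)*1000),q[:,2].mean())
    q=P[ok&(P[...,2]>.08)&(P[...,2]<.12)&(P[...,0]>.54)&(P[...,0]<.67)&(abs(P[...,1]-.096)<.03)]
    print("bar",cv2.minAreaRect(q[:,:2].astype(np.float32)*1000),q[:,2].max())
plates("s10")
a=[cv2.imread("pics/w10.png")[60:360,180:460],cv2.resize(cv2.imread("pics/d10.png")[180:280,240:390],None,fx=3,fy=3,interpolation=3)]
cv2.imwrite("pics/c10.png",np.hstack(a))
```

```text
t 22.28 p [0.5771 0.0966 0.201 ] yaw -178.89 z [ 0.008  0.002 -1.   ] F [2.  0.3 0.6] gap 0.0853 j [ 0.03  0.34 -0.01  1.21  0.    0.01]
w10 plate ((526.9651489257812, 94.69978332519531), (76.54875946044922, 60.08161926269531), 0.8436592221260071) 0.0336568415327942
bar ((573.7613525390625, 95.87672424316406), (14.690888404846191, 39.433319091796875), 1.2941633462905884) 0.09628467739837379
d10 plate ((526.6257934570312, 97.10049438476562), (77.04127502441406, 63.26779556274414), 1.178001046180725) 0.03305283824396461
bar ((574.35205078125, 99.27203369140625), (15.529739379882812, 40.18904113769531), 0.5449243187904358) 0.09678612484931604
```

View pics/c10.png

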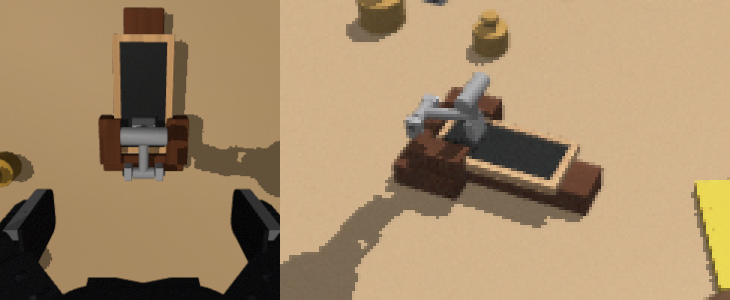

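The clip's foot rests on the plate: bar x is 0.574, as the 0.15 rad angle predicts. The plate hasn't moved and the gripper is clear, so I'll hand in.

```bash
python3 -c "
from h import *
env.hand_in(); st()"
```

```text
the job is handed in; nothing more can be done
the job is handed in; nothing more can be done
```

The longest plate is in the clip holder with the clip pressing on it, and the job was handed in at about 22 s of the 72 s allowed. I pinched the clip bar and swung it up until it stayed. I then gripped the plate across its width and slid it under the lips to the back stop. After releasing the plate I brought the clip down.

**Last checks:**
- **Plate home:** during insertion it stopped against the back stop with 10.9 N and against the bed with 6.6 N. After the clip came down its rear edge was still at x ≈ 0.488 m, which matches the seat to within 1 mm. Its top is at z ≈ 0.034 m, as it should be lying flat.
- **Clip down:** the bar is at x ≈ 0.574 m with its top at about 0.096 m. That fits the 0.15 rad expected with the clip resting on the plate.
- **Robot clear:** the gripper is open, about 0.1 m above the clip, touching nothing.
- **Bystanders:** nothing touched them. I did not measure them all again at the end. My last automatic listing of the plates in the scene view returned nothing, because its size threshold was set for the closer wrist view.
- **Camera disagreement:** the cameras differed by 2 to 3 mm in y. I allowed for that by comparing plate and holder within the same picture.

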